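# Set the specimen turntable back one notch

## Robot

A 7-joint arm with a two-finger parallel gripper is mounted at the origin on the work surface. World frame = base frame: x ahead of the robot, y to its left, z up, the work surface at z = 0. Lengths are in m, angles in degrees, forces in N, time in s.
With the tool pointing down it reaches from about 0.4 to 0.925 m from the base axis. Payload 5.6 kg.
Tool frame: the origin (TCP) lies on the mounting face of the last link; the fingertips stand 173 mm ahead of it and the grasp point (between the pads) lies 155 mm ahead of it (robot.grip_point_offset is the distance from the TCP to the grasp point, in m); y points along the fingers, x is the direction in which the jaws open and shut, and the axes are right-handed (so a half turn about y gives the same grasp; the last joint's range is limited). The gripper opens to 85 mm and grips with 20 to 120 N. Pads are 22 mm wide; open, the fingers measure 114 mm over their backs; the gripper's body (76 mm by 85 mm) begins 54 mm behind the grasp point. The pads swing forward as they close: fully open they stand 13 mm farther back than shut.
Start: joints at [-71.276, 26.786, -0.665, 91.828, 0.344, 61.387, -3.226], TCP at [0.235, 0.606, 0.405] pointing down, gripper open.
Joint ranges: [-144.91, 144.91], [-17.63, 115.5], [-89.93, 88.59], [15.96, 139.68], [-74.01, 254.01], [8.47, 105.57], [-167.45, 167.45]. Speed limits (degrees/s): [147.25, 147.25, 180, 180, 180, 180, 180].

## Interface

Orientations are given as [roll, pitch, yaw] about the fixed x, y, z axes, in that order (R = Rz(yaw) Ry(pitch) Rx(roll)).
In Python, from plant import robot gives the robot as it stands.
- The arm moves only by the shell command python3 -m crank 'ROWS' [OPENING]. ROWS is JSON, a list of rows, each a list of 2 entries, a list of its own where there are three numbers: the shift along the tool's x, y, z in m, then the turn about the tool's y in rad. In form: [[[dx, dy, dz], turn], ...]. A call has 1 to 20 rows; each row is the pose to reach, as a shift and turn from the pose commanded when the call began, along the tool's axes at that moment; what a row does not reach only later rows make up. A row lasts 1/10 s, in which the tool goes at most 50 mm and 8.59 degrees, less where a joint would pass 70% of its speed; a pose out of reach is approached as far as the arm can. A call with a gripper value outside its range is refused whole. OPENING is the finger opening in m, from 0 to 0.0854, set as the call begins (- or left out, the last holds). The fingers move at their own pace and stop on an object; the grip force is fixed at half the most. Time passes only in rows, so rows that repeat a pose let the fingers close. It gives the time, the measured TCP pose, the force and the opening at its end, in the units of the state.
- robot.observe(): the state, without advancing time (a new reading comes with each control period).
- robot.camera(name): name is "scene" or "top" or "wrist"; returns the picture (384x512x3 uint8, blue, green, red); there is no depth.
- robot.camera_params(name): a dict with "fx", "fy", "cx", "cy" (pixels), "extrinsics" (4x4, takes a point from camera to world coordinates); the wrist camera has in their place "tool_from_camera" (4x4, takes a point from camera to tool coordinates, whose origin is the TCP and whose axes are the tool frame's). Camera axes: x right, y down, z forward; pixel columns grow to the right and rows downward; lengths in m; the calibration is good to about 2 mm. The wrist camera is an equidistant fisheye: a pixel r from the principal point sees the ray r / f radians off the axis. A picture is of the moment at which its call begins: read the wrist's pose just before it. camera_params takes no time and is no camera call.
- robot.sign_off(): hands the job in, once; it reports no verdict.
Trained networks look in the newest picture that a camera, given by its name, has taken for a name from the list of things; names that differ only in an ending like _2 or _b are one class to them, and where a whole thing is asked for, a point or a joint stands for the part that bears it (a point fixed in the world has none). Each returns a list of dicts, best first, with "p" (0 to 1); they miss things now and then, are a little off and sometimes report something else, mostly with a low value. They report only what shows in the picture. A call takes as long as a camera call. They do not tell look-alikes from the thing itself.
- robot.cut_out(camera, name): "region" (384x512 bool, what is visible of it).
- robot.tip_of(camera, name): "xyz" ([x, y, z] in m, in world coordinates, good to about 4 mm: a listed point, or the origin of a listed thing).
The state is a dict: "t": time; "joints": joint angles; "joint_vel": joint speeds; "joint_efforts": joint torques, N m; "position": TCP position; "eef_rot": TCP orientation; "ft_force": force on the tool from outside, world axes, zero at the start; "torque": the same for the moment, N m; "width": finger opening in m.
Only numpy, scipy, OpenCV 4.12 (cv2) and the standard library are available. Lean on these libraries where they do the work, as an engineer would, in place of code of your own. Each camera call takes 0.05 s, during which the arm holds its last target. There are 200 camera calls.

## Task

The turntable under the concretion has been indexed one notch too far: without gripping anything, push the red pawl's upright thumb tab outward with a fingertip until the pawl is lifted well clear of the teeth, then push one of the brass pegs to turn the turntable backward by one notch (30 degrees, clockwise seen from above), and push the tab inward again until the pawl is fully down in its new notch. The concretion must stay lying where it is on the foam pad, and the scalpel, brush handpiece and jar must be left where they are.

Things in the scene. Friction and masses are not known exactly. Their poses are not given: they have to be found in the camera images.
- stage: Fixed grey base of the turntable. Origin: on the bench, on the turntable's vertical axis; z up; its -y axis points to the pawl. A 60 mm wide foot runs out to y = -177 mm and carries two grey cheeks (44 mm over both, y = -165 to -135 mm, up to z = 66 mm); between them the pawl's hinge pin, along x, at y = -150 mm, z = 55 mm. The space beyond the foot is free.
- turntable (a joint): Turntable angle, rad; grows as it turns backward (clockwise from above). 0: a tooth face touches the pawl's nose and blocks backward turning. One notch is 0.524 rad. Starts at -0.11 to -0.02. With the pawl lifted it turns both ways and stays where left (2 N at a peg). In the notch one back the nose goes fully down from about 0.39 to 0.52 (aim for 0.455), else it meets a tooth.
- axis (a point): On the turntable's axis at the top of its white foam pad (140 mm across, z = 44 mm). Aluminium wheel 242 mm across with a grey platter inside (top z = 40 mm) and 12 dark steel saw teeth standing up on its rim, radius 97 to 120 mm, roots at z = 34 mm, crests at z = 48 mm.
- pawl (a joint): Pawl angle, rad, about its level hinge pin: 0 = fully down in a notch; grows as the nose rises and the tab swings outward; end stop at 0.95. The nose clears the teeth above about 0.36; well clear means more than 0.5. Stiff hinge: it stays at any angle it is left (about 2 N at the tab moves it).
- tab_top (a point): Middle of the upper end of the red pawl's thumb tab: flat, upright, 24 mm wide (along the stage's x), 5 mm thick, ending 65 mm from the hinge pin. With the pawl down it leans 15 degrees from vertical towards the axis, its top at z = 118 mm and y = -133 mm in the stage's frame; it swings outward (stage -y) by the pawl angle.
- nose (a point): Lower end of the pawl's red nose (10 mm wide, 18 mm along the radius), 41.5 mm from the hinge pin towards the axis; z = 35 mm when fully down.
- peg0 (a point): Centre of the top (z = 80 mm) of upright brass peg 0 of 4 on the turntable: 10 mm thick, standing 40 mm above the platter, 83 mm from the axis, 90 degrees apart; turns with the turntable.
- peg1 (a point): Centre of the top (z = 80 mm) of upright brass peg 1 of 4 on the turntable: 10 mm thick, standing 40 mm above the platter, 83 mm from the axis, 90 degrees apart; turns with the turntable.
- peg2 (a point): Centre of the top (z = 80 mm) of upright brass peg 2 of 4 on the turntable: 10 mm thick, standing 40 mm above the platter, 83 mm from the axis, 90 degrees apart; turns with the turntable.
- peg3 (a point): Centre of the top (z = 80 mm) of upright brass peg 3 of 4 on the turntable: 10 mm thick, standing 40 mm above the platter, 83 mm from the axis, 90 degrees apart; turns with the turntable.
- concretion: Loose rust-brown lumpy concretion, about 90 x 62 x 48 mm, 0.45 kg, lying on the foam pad and turning with it. Origin: centre of its underside. It must stay within 30 mm of the axis, and not be lifted or tipped.
- scalpel: Loose steel scalpel lying on the bench, 145 x 10 x 5 mm, blade to its +x. Origin: underside, near mid-length. Not part of the job.
- handpiece: Loose aluminium rotary brush handpiece lying on the bench, 155 mm long, 21 mm thick, brush to its +x. Origin: underside. Not part of the job.
- jar: Loose amber glass jar with a cap, standing on the bench, 44 mm across, 65 mm tall. Origin: centre of its underside. Not part of the job.
Not all that is in view belongs to the job. Leave any blue look-alike of the concretion alone.

How it is judged:
By the outcome, as a careful person would: the job done as asked, in the order asked, and still so for the second after the job is handed in, with the robot touching nothing.
It also fails if it takes over 59 s, if anything falls off the work surface, if the arm or the gripper's body presses on something with over 40 N, if the wrist force passes 120 N, or if a joint passes its speed limit or range.

## Working session

There is one attempt and no reset: what is moved stays moved. The work goes in short steps, Python scripts to look and compute and a shell command to move; the robot and the scene stay as the last step left them, time stands still between calls to the robot, and variables do not carry over. Pictures are saved under pics/ and viewed, about 8 in all and at most 12, crops included, and the job is handed in when it is done.

```bash
mkdir -p pics; ls; python3 - <<'E'
from plant import robot
import cv2,numpy as np
s=robot.observe();print(s['t'],s['position'],s['eef_rot'],s['width'])
for c in ['scene','top']:
    im=robot.camera(c);cv2.imwrite(f'pics/{c}0.png',im)
    for n in ['stage','axis','tab_top','nose','peg0','concretion','jar','scalpel','handpiece']:
        print(c,n,[(round(d['p'],2),np.round(d['xyz'],3).tolist()) for d in robot.tip_of(c,n)[:5]])
print(robot.observe()['t'])
p=robot.camera_params('top');print(p)
E
```

```text
pics
0.0 [0.23486352 0.60580041 0.40372128] [-90.00739788   0.10380971  68.81022798] 0.08540125080481208
scene stage [(0.56, [0.562, -0.006, -0.001])]
scene axis [(0.85, [0.561, -0.012, 0.045]), (0.6, [0.751, 0.042, 0.0])]
scene tab_top [(0.89, [0.558, -0.143, 0.118])]
scene nose [(0.59, [0.555, -0.119, 0.033])]
scene peg0 [(0.98, [0.619, -0.067, 0.082]), (0.96, [0.508, -0.074, 0.082]), (0.88, [0.501, 0.048, 0.076]), (0.59, [0.614, 0.052, 0.081])]
scene concretion [(0.97, [0.558, -0.005, 0.044]), (0.86, [0.515, -0.262, -0.001])]
scene jar [(0.9, [0.665, -0.175, 0.003]), (0.73, [0.559, -0.01, 0.047])]
scene scalpel [(0.62, [0.56, 0.207, -0.002])]
scene handpiece [(0.6, [0.749, 0.042, -0.004])]
top stage [(0.6, [0.564, -0.008, 0.0])]
top axis [(0.95, [0.562, -0.007, 0.046]), (0.71, [0.554, -0.14, 0.122])]
top tab_top [(0.45, [0.556, -0.142, 0.12])]
top nose [(0.73, [0.552, -0.118, 0.034])]
top peg0 [(0.96, [0.496, 0.042, 0.079]), (0.94, [0.624, -0.065, 0.083]), (0.91, [0.507, -0.07, 0.078]), (0.82, [0.619, 0.053, 0.082]), (0.26, [0.562, -0.011, 0.005])]
top concretion [(0.83, [0.516, -0.264, -0.001]), (0.76, [0.554, -0.006, 0.042])]
top jar [(0.76, [0.663, -0.179, 0.002]), (0.16, [0.497, 0.042, 0.08])]
top scalpel [(0.59, [0.556, 0.211, -0.002])]
top handpiece [(0.67, [0.752, 0.038, 0.002])]
1.0
{'fx': 473.34043626923915, 'fy': 473.34043626923915, 'cx': 255.77335637597702, 'cy': 194.24628784034522, 'extrinsics': array([[-0.01761285, -0.99823999,  0.05662774,  0.53310028],
       [-0.9996313 ,  0.0187514 ,  0.01963785,  0.0296167 ],
       [-0.02066514, -0.05626098, -0.99820221,  1.10847691],
       [ 0.        ,  0.        ,  0.        ,  1.        ]])}
```

View images.

View pics/scene0.png

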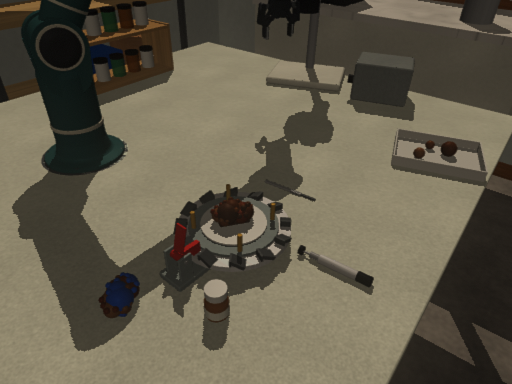

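View pics/top0.png

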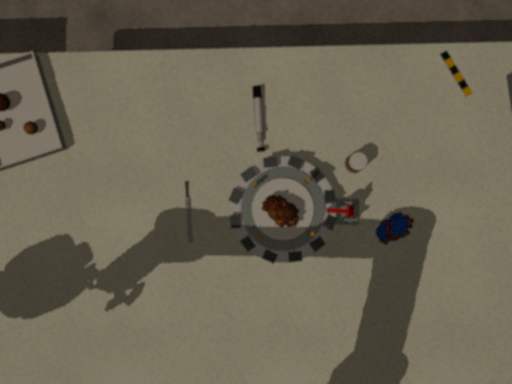

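Candidates: the concretion is the brown lump on the pad, top image (282,210), and the blue look-alike is at (395,228). The red pawl at (340,211) is the only one. The four pegs lie about 45° off the pawl line. I'll move above the inner side of the tab with the gripper shut, tool z along stage +y.

```bash
python3 -m crank '[[[-0.559,0.03,-0.561],1.253],[[-0.559,0.03,-0.561],1.253],[[-0.559,0.03,-0.561],1.253],[[-0.559,0.03,-0.561],1.253],[[-0.559,0.03,-0.561],1.253],[[-0.559,0.03,-0.561],1.253],[[-0.559,0.03,-0.561],1.253],[[-0.559,0.03,-0.561],1.253],[[-0.559,0.03,-0.561],1.253],[[-0.559,0.03,-0.561],1.253],[[-0.559,0.03,-0.561],1.253],[[-0.559,0.03,-0.561],1.253],[[-0.559,0.03,-0.561],1.253],[[-0.559,0.03,-0.561],1.253],[[-0.559,0.03,-0.561],1.253],[[-0.559,0.03,-0.561],1.253],[[-0.559,0.03,-0.561],1.253],[[-0.559,0.03,-0.561],1.253],[[-0.559,0.03,-0.561],1.253],[[-0.559,0.03,-0.561],1.253]]' 0
cat > h.py <<'E'
from plant import robot
import cv2,numpy as np
from scipy.spatial.transform import Rotation as Ro
def st():
    s=robot.observe();print('t',round(s['t'],2),'pos',np.round(s['position'],4),'rot',np.round(s['eef_rot'],2),'F',np.round(s['ft_force'],1),'w',round(s['width'],4));return s
def delta(target):
    s=robot.observe();R=Ro.from_euler('xyz',s['eef_rot'],degrees=True).as_matrix()
    return np.round(R.T@(np.array(target)-s['position']),4)
def tips(c,names,n=4):
    for k in names: print(c,k,[(round(d['p'],2),np.round(d['xyz'],4).tolist()) for d in robot.tip_of(c,k)[:n]])
def axes(): return np.round(Ro.from_euler('xyz',robot.observe()['eef_rot'],degrees=True).as_matrix(),3)
E
python3 - <<'E'
from h import *
st();print(axes())
for c in ['wrist','scene']:
    cv2.imwrite(f'pics/{c}1.png',robot.camera(c))
    tips(c,['axis','stage','tab_top','nose','peg0'])
print(robot.camera_params('wrist'))
E
```

```text
t: 3.0
position: [0.5558, -0.1163, 0.3747]
eef_rot: [-89.9, 0.0, -2.8]
ft_force: [0.3, -0.3, -0.4]
width: 0.0002
t 3.0 pos [ 0.5558 -0.1163  0.3747] rot [-89.94   0.    -2.84] F [ 0.3 -0.3 -0.4] w 0.0002
[[ 0.999  0.     0.049]
 [-0.049  0.001  0.999]
 [-0.    -1.     0.001]]
wrist axis [(0.35, [0.5511, -0.1435, 0.1163])]
wrist stage [(0.67, [0.5554, -0.1192, 0.0302]), (0.28, [0.6638, -0.1797, -0.0003])]
wrist tab_top [(0.61, [0.5518, -0.144, 0.1143]), (0.45, [0.62, -0.0651, 0.0825])]
wrist nose [(0.77, [0.5528, -0.1175, 0.0318])]
wrist peg0 [(0.82, [0.6207, -0.0681, 0.0822]), (0.7, [0.498, 0.0469, 0.0817]), (0.68, [0.5055, -0.0715, 0.0814])]
scene axis [(0.6, [0.5598, -0.0139, 0.044])]
scene stage [(0.72, [0.5628, -0.0094, -0.0015])]
scene tab_top [(0.71, [0.555, -0.1432, 0.12]), (0.43, [0.4968, 0.0509, 0.076])]
scene nose [(0.94, [0.555, -0.1172, 0.0344]), (0.61, [0.5556, -0.0027, 0.0489])]
scene peg0 [(0.92, [0.5065, -0.0682, 0.0809]), (0.88, [0.6151, 0.0491, 0.0781]), (0.77, [0.4987, 0.0487, 0.0768]), (0.59, [0.6202, -0.0644, 0.0843])]
{'fx': 297.3186396354542, 'fy': 297.3186396354542, 'cx': 248.61853593470934, 'cy': 186.30663912341575, 'tool_from_camera': array([[ 9.99999056e-01, -6.56958134e-04, -1.20682691e-03,
        -1.36694539e-04],
       [ 9.53175731e-04, -3.00941676e-01,  9.53642071e-01,
         3.05435509e-02],
       [-9.89687428e-04, -9.53642321e-01, -3.00940766e-01,
         7.82976050e-02],
       [ 0.00000000e+00,  0.00000000e+00,  0.00000000e+00,
         1.00000000e+00]])}
```

View pics/wrist1.png

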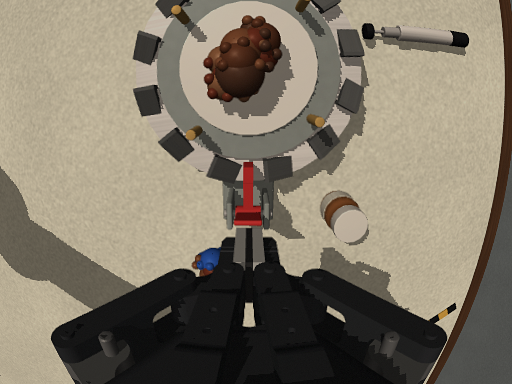

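```bash
python3 -m crank '[[[-0.002,0.04,0],0],[[-0.002,0.08,0],0],[[-0.002,0.11,0],0],[[-0.002,0.11,0],0],[[-0.002,0.11,0],0]]'
python3 -m crank '[[[0,0,-0.006],0],[[0,0,-0.012],0],[[0,0,-0.017],0],[[0,0,-0.022],0],[[0,0,-0.026],0],[[0,0,-0.03],0],[[0,0,-0.03],0]]'
python3 - <<'E'
from h import *
st();cv2.imwrite('pics/scene2.png',robot.camera('scene'));tips('scene',['tab_top','nose'])
E
```

```text
t: 4.1
position: [0.5542, -0.1182, 0.265]
eef_rot: [-90.0, 0.0, -3.0]
ft_force: [-0.4, -0.7, 1.0]
width: 0.0003
t: 4.8
position: [0.5524, -0.1485, 0.2648]
eef_rot: [-90.0, -0.0, -3.0]
ft_force: [1.5, 0.0, 1.3]
width: -0.0
t 4.8 pos [ 0.5524 -0.1485  0.2648] rot [-9.002e+01 -2.000e-02 -3.030e+00] F [1.5 0.  1.3] w -0.0
scene tab_top [(0.76, [0.5514, -0.1641, 0.1211]), (0.55, [0.5623, -0.0107, 0.0475])]
scene nose [(0.77, [0.5516, -0.1137, 0.0511])]
```

```bash
python3 -m crank '[[[0,0,-0.004],0],[[0,0,-0.008],0],[[0,0,-0.012],0],[[0,0,-0.016],0],[[0,0,-0.019],0],[[0,0,-0.019],0]]'
python3 - <<'E'
from h import *
st();cv2.imwrite('pics/scene3.png',robot.camera('scene')[130:330,80:340]);tips('scene',['tab_top','nose'])
cv2.imwrite('pics/wrist3.png',robot.camera('wrist'));tips('wrist',['tab_top','nose'])
E
```

```text
t: 5.55
position: [0.5513, -0.1677, 0.2648]
eef_rot: [-90.0, -0.0, -3.0]
ft_force: [0.3, 1.3, 0.5]
width: -0.0002
t 5.55 pos [ 0.5513 -0.1677  0.2648] rot [-9.005e+01 -2.000e-02 -3.040e+00] F [0.3 1.3 0.5] w -0.0002
scene tab_top [(0.76, [0.5528, -0.1943, 0.1144])]
scene nose [(0.59, [0.5522, -0.1162, 0.07])]
wrist tab_top []
wrist nose [(0.7, [0.5542, -0.116, 0.0685])]
```

```bash
python3 -m crank '[[[0,0,0.006],0],[[0,0,0.015],0],[[0,-0.05,0.018],0],[[0,-0.09,0.03],0],[[0,-0.1,0.06],-0.1],[[0.01,-0.1,0.11],-0.25],[[0.02,-0.1,0.16],-0.4],[[0.03,-0.1,0.21],-0.5],[[0.04,-0.1,0.248],-0.63],[[0.04,-0.1,0.248],-0.63],[[0.04,-0.1,0.248],-0.63],[[0.04,-0.1,0.248],-0.63]]'
cat > ang.py <<'E'
from h import *
ax=np.array([0.5615,-0.0095])
def pegs(tag):
    out=[]
    for c in ['wrist','scene','top']:
        cv2.imwrite(f'pics/{c}{tag}.png',robot.camera(c))
        for d in robot.tip_of(c,'peg0'):
            v=np.array(d['xyz'])[:2]-ax;r=np.hypot(*v)
            if d['p']>.4 and .07<r<.096:
                a=np.degrees(np.arctan2(v[1],v[0]));out.append([a%90]);print(c,round(d['p'],2),np.round(d['xyz'],4),round(r,3),round(a,1))
    print('median',np.median(out),'mean',np.mean(out))
E
python3 - <<'E'
from ang import *
st();pegs(4);tips('wrist',['tab_top','nose','axis','stage']);tips('scene',['tab_top','nose'])
print(delta([0.6047,0.0781,0.23]))
E
```

```text
t: 7.05
position: [0.6039, 0.0779, 0.3646]
eef_rot: [-90.0, 0.0, 33.0]
ft_force: [-0.2, 0.4, 0.1]
width: 0.0001
t 7.05 pos [0.6039 0.0779 0.3646] rot [-9.003e+01  5.000e-02  3.301e+01] F [-0.2  0.4  0.1] w 0.0001
wrist 0.89 [0.6175 0.0532 0.0795] 0.084 48.2
wrist 0.73 [0.4979 0.049  0.0804] 0.086 137.4
wrist 0.66 [ 0.5064 -0.0704  0.0806] 0.082 -132.1
scene 0.93 [0.6159 0.0489 0.0798] 0.08 47.0
scene 0.8 [0.4995 0.0491 0.0805] 0.085 136.6
scene 0.59 [ 0.511  -0.0685  0.0816] 0.078 -130.6
scene 0.58 [ 0.6223 -0.0646  0.084 ] 0.082 -42.2
top 0.76 [0.62   0.0518 0.0816] 0.085 46.3
top 0.62 [ 0.6217 -0.0641  0.0823] 0.081 -42.2
top 0.56 [0.4951 0.0453 0.0805] 0.086 140.5
median 47.80412952496225 mean 47.89835836387695
wrist tab_top []
wrist nose [(0.49, [0.5586, -0.0092, -0.0029]), (0.42, [0.5545, -0.1147, 0.0691])]
wrist axis []
wrist stage [(0.88, [0.5589, -0.0116, 0.0026])]
scene tab_top [(0.82, [0.5515, -0.1934, 0.1124])]
scene nose [(0.74, [0.5523, -0.1151, 0.0685]), (0.35, [0.5615, 0.2026, 0.0006])]
[ 0.      0.1347 -0.0008]
```

View pics/wrist4.png

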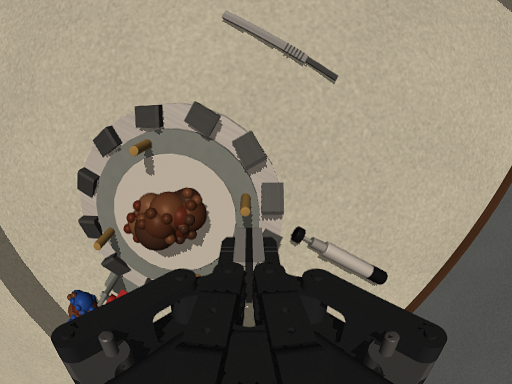

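```bash
python3 -m crank '[[[0,0.05,0],0],[[0,0.1,0],0],[[0,0.135,0],0],[[0,0.135,0],0],[[0,0.135,0],0]]'
python3 -m crank '[[[0,0,-0.005],0],[[0,0,-0.009],0],[[0,0,-0.012],0],[[0,0,-0.014],0],[[0,0,-0.017],0],[[0,0,-0.02],0],[[0,0,-0.023],0],[[0,0,-0.026],0],[[0,0,-0.03],0],[[0,0,-0.034],0],[[0,0,-0.038],0],[[0,0,-0.041],0],[[0,0,-0.044],0],[[0,0,-0.044],0]]'
python3 - <<'E'
from ang import *
st();pegs(5);tips('scene',['tab_top','nose','concretion'],2)
E
```

```text
t: 8.15
position: [0.6046, 0.0787, 0.2301]
eef_rot: [-90.0, 0.0, 33.1]
ft_force: [-0.1, -0.1, 0.7]
width: 0.0003
t: 9.55
position: [0.6284, 0.0407, 0.2296]
eef_rot: [-90.1, 0.0, 33.1]
ft_force: [-0.6, -1.0, -0.5]
width: -0.0002
t 9.55 pos [0.6284 0.0407 0.2296] rot [-9.005e+01  4.000e-02  3.305e+01] F [-0.6 -1.  -0.5] w -0.0002
wrist 0.64 [0.6349 0.0236 0.0808] 0.081 24.3
wrist 0.63 [0.5248 0.0657 0.0836] 0.084 116.0
scene 0.82 [0.5235 0.0697 0.0763] 0.088 115.6
scene 0.8 [0.6347 0.0236 0.0815] 0.08 24.3
scene 0.8 [ 0.5944 -0.0841  0.0804] 0.082 -66.2
top 0.93 [ 0.4841 -0.0455  0.0778] 0.085 -155.1
top 0.68 [ 0.5959 -0.085   0.0836] 0.083 -65.5
median 24.495392374140465 mean 24.784014823139213
scene tab_top [(0.89, [0.5547, -0.1922, 0.1116])]
scene nose [(0.8, [0.5516, -0.1158, 0.0696])]
scene concretion [(0.92, [0.516, -0.262, 0.0003]), (0.85, [0.5577, -0.0032, 0.0465])]
```

View pics/wrist5.png

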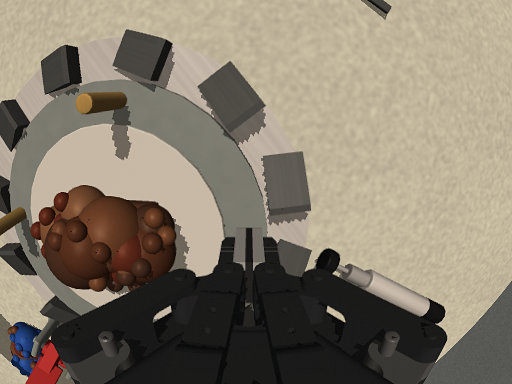

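```bash
python3 -m crank '[[[0,0,-0.003],0],[[0,0,-0.006],0],[[0,0,-0.008],0],[[0,0,-0.0095],0],[[0,0,-0.0095],0]]'
python3 -m crank '[[[0,0,0.005],0],[[0,0,0.018],0],[[0,-0.05,0.018],0],[[0,-0.1,0.02],0],[[0,-0.14,0.04],0],[[0,-0.14,0.08],0],[[0,-0.14,0.08],0],[[0,-0.14,0.08],0]]'
python3 - <<'E'
from ang import *
st();pegs(6);tips('scene',['tab_top','nose','concretion'],2)
im=cv2.imread('pics/top6.png');im0=cv2.imread('pics/top0.png')
a=[cv2.resize(i[140:280,215:385],None,fx=2.3,fy=2.3,interpolation=cv2.INTER_CUBIC) for i in (im0,im)]
cv2.imwrite('pics/cmp6.png',np.hstack(a))
E
```

```text
t: 10.5
position: [0.6335, 0.0335, 0.2295]
eef_rot: [-90.0, 0.0, 33.1]
ft_force: [-1.2, 0.2, -0.5]
width: 0.0
t: 11.3
position: [0.5889, 0.1031, 0.37]
eef_rot: [-90.0, -0.1, 33.3]
ft_force: [-0.7, -0.6, -0.2]
width: -0.0001
t 11.3 pos [0.5889 0.1031 0.37  ] rot [-8.998e+01 -6.000e-02  3.332e+01] F [-0.7 -0.6 -0.2] w -0.0001
wrist 0.9 [ 0.4838 -0.0369  0.0793] 0.082 -160.6
wrist 0.73 [0.5335 0.0722 0.081 ] 0.086 108.9
wrist 0.57 [ 0.5846 -0.0878  0.0812] 0.082 -73.6
scene 0.82 [0.5325 0.0718 0.0785] 0.086 109.6
scene 0.82 [ 0.5887 -0.0879  0.0808] 0.083 -70.9
scene 0.66 [ 0.4852 -0.0372  0.0805] 0.081 -160.0
scene 0.57 [0.6368 0.0121 0.0801] 0.078 16.0
top 0.86 [0.6407 0.0149 0.0812] 0.083 17.1
top 0.83 [ 0.4862 -0.0367  0.0774] 0.08 -160.1
top 0.8 [ 0.5878 -0.0849  0.0824] 0.08 -70.8
top 0.57 [0.5307 0.0687 0.0802] 0.084 111.5
median 19.229096887457715 mean 18.837589929764974
scene tab_top [(0.96, [0.5541, -0.1948, 0.1139])]
scene nose [(0.64, [0.5516, -0.1168, 0.0691])]
scene concretion [(0.83, [0.5117, -0.2622, -0.0016]), (0.73, [0.5604, -0.0031, 0.0416])]
```

View pics/cmp6.png

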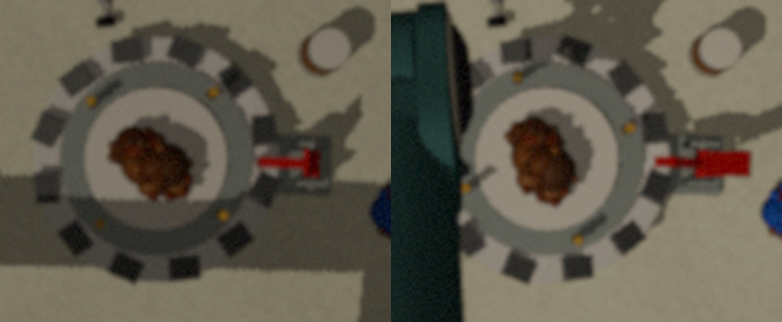

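```bash
python3 -m crank '[[[-0.04,0,-0.05],0.1],[[-0.08,0,-0.1],0.2],[[-0.12,0,-0.143],0.35],[[-0.16,0,-0.19],0.5],[[-0.19,0,-0.225],0.6],[[-0.212,0,-0.253],0.634],[[-0.212,0,-0.253],0.634],[[-0.212,0,-0.253],0.634],[[-0.212,0,-0.253],0.634],[[-0.212,0,-0.253],0.634]]'
python3 -m crank '[[[0,0.04,0],0],[[0,0.08,0],0],[[0,0.105,0],0],[[0,0.105,0],0],[[0,0.105,0],0]]'
python3 - <<'E'
from ang import *
st();cv2.imwrite('pics/wrist7.png',robot.camera('wrist'));tips('wrist',['tab_top','nose','stage'],2)
E
```

```text
t: 12.75
position: [0.5508, -0.2254, 0.3694]
eef_rot: [-89.9, 0.0, -3.1]
ft_force: [0.2, 0.1, 0.3]
width: 0.0002
t: 13.25
position: [0.551, -0.2258, 0.265]
eef_rot: [-90.0, 0.0, -3.1]
ft_force: [-0.2, -0.1, 0.9]
width: -0.0001
t 13.25 pos [ 0.551  -0.2258  0.265 ] rot [-8.999e+01  1.000e-02 -3.110e+00] F [-0.2 -0.1  0.9] w -0.0001
wrist tab_top [(0.74, [0.5483, -0.1926, 0.1107])]
wrist nose [(0.8, [0.5564, -0.1137, 0.0677])]
wrist stage []
```

View pics/wrist7.png

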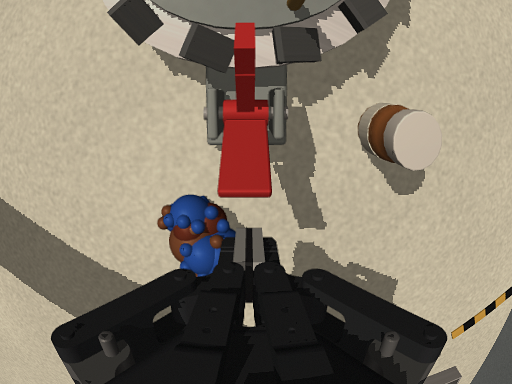

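The picture shows the raised red nose at (245,50) between the teeth at (205,45) and (297,45), and the tab end at (245,190) ahead of the fingertips at (250,245). Next I push the tab inward.

```bash
python3 -m crank '[[[0,0,0.01],0],[[0,0,0.016],0],[[0,0,0.021],0],[[0,0,0.026],0],[[0,0,0.031],0],[[0,0,0.036],0],[[0,0,0.041],0],[[0,0,0.045],0],[[0,0,0.048],0],[[0,0,0.051],0],[[0,0,0.051],0]]'
python3 -m crank '[[[0,0,0.002],0],[[0,0,0.004],0],[[0,0,0.006],0],[[0,0,0.006],0]]'
python3 - <<'E'
from ang import *
st();cv2.imwrite('pics/wrist8.png',robot.camera('wrist'));cv2.imwrite('pics/s8.png',robot.camera('scene'))
tips('wrist',['tab_top','nose'],2);tips('scene',['tab_top','nose'],2)
E
```

```text
t: 14.55
position: [0.5533, -0.1751, 0.2645]
eef_rot: [-90.0, 0.0, -3.2]
ft_force: [-0.2, -0.3, 0.2]
width: 0.0005
t: 14.95
position: [0.5535, -0.1697, 0.2647]
eef_rot: [-90.0, 0.0, -3.2]
ft_force: [-0.8, -1.6, 0.4]
width: 0.0
t 14.95 pos [ 0.5535 -0.1697  0.2647] rot [-9.00e+01  1.00e-02 -3.21e+00] F [-0.8 -1.6  0.4] w 0.0
wrist tab_top [(0.78, [0.5508, -0.1566, 0.1204])]
wrist nose [(0.63, [0.5568, -0.1137, 0.0401])]
scene tab_top [(0.75, [0.5556, -0.1556, 0.1247])]
scene nose [(0.66, [0.5534, -0.116, 0.0421])]
```

```bash
python3 -m crank '[[[0,0,0.001],0],[[0,0,0.002],0],[[0,0,0.003],0],[[0,0,0.004],0],[[0,0,0.004],0]]'
python3 -m crank '[[[0,0,0.001],0],[[0,0,0.002],0],[[0,0,0.002],0]]'
python3 -m crank '[[[0,0,0.001],0],[[0,0,0.001],0]]'
python3 -m crank '[[[0,0,0.001],0],[[0,0,0.001],0]]'
python3 - <<'E'
from ang import *
st();cv2.imwrite('pics/wrist9.png',robot.camera('wrist'));cv2.imwrite('pics/s9.png',robot.camera('scene'))
tips('wrist',['tab_top','nose'],2);tips('scene',['tab_top','nose'],2)
E
```

```text
t: 15.75
position: [0.5538, -0.1656, 0.2646]
eef_rot: [-90.0, 0.0, -3.2]
ft_force: [-0.7, -0.9, -0.4]
width: -0.0001
t: 16.05
position: [0.554, -0.1636, 0.2647]
eef_rot: [-90.0, 0.0, -3.2]
ft_force: [-0.1, -1.1, -0.8]
width: 0.0002
t: 16.25
position: [0.5541, -0.1627, 0.2647]
eef_rot: [-90.0, -0.0, -3.2]
ft_force: [-0.3, -1.1, -1.2]
width: -0.0004
t: 16.45
position: [0.5541, -0.1619, 0.2647]
eef_rot: [-90.0, -0.0, -3.2]
ft_force: [-0.4, -2.7, -0.8]
width: -0.0
t 16.45 pos [ 0.5541 -0.1619  0.2647] rot [-9.002e+01 -2.000e-02 -3.220e+00] F [-0.4 -2.7 -0.8] w -0.0
wrist tab_top [(0.74, [0.5521, -0.1425, 0.1175])]
wrist nose [(0.58, [0.5536, -0.1167, 0.033])]
scene tab_top [(0.98, [0.5573, -0.1409, 0.1178])]
scene nose [(0.57, [0.5543, -0.116, 0.035])]
```

Nearly there. I'll keep pushing in small steps until the force shows the stop.

```bash
python3 -m crank '[[[0,0,0.001],0],[[0,0,0.001],0]]'
python3 -m crank '[[[0,0,0.001],0],[[0,0,0.001],0]]'
```

```text
t: 16.95
position: [0.5541, -0.1615, 0.2648]
eef_rot: [-90.1, -0.0, -3.2]
ft_force: [0.6, -4.1, -0.7]
width: 0.0001
t: 17.15
position: [0.554, -0.1612, 0.2648]
eef_rot: [-90.1, -0.0, -3.3]
ft_force: [-0.2, -6.6, -2.7]
width: -0.0001
```

```bash
python3 -m crank '[[[0,0,0.001],0],[[0,0,0.002],0],[[0,0,0.002],0],[[0,0,0.002],0]]'
python3 -m crank '[[[0,0,-0.005],0],[[0,0,-0.02],0],[[0,0,-0.04],0],[[0,-0.05,-0.05],0],[[0,-0.1,-0.06],0],[[0,-0.13,-0.06],0],[[0,-0.13,-0.06],0],[[0,-0.13,-0.06],0]]'
python3 - <<'E'
from ang import *
st();pegs(10)
tips('wrist',['tab_top','nose','jar'],2);tips('scene',['tab_top','nose','concretion','jar','scalpel','handpiece'],2)
a=cv2.imread('pics/scene10.png')[150:330,80:320];b=cv2.imread('pics/scene0.png')[150:330,80:320]
cv2.imwrite('pics/cmp10.png',np.hstack([cv2.resize(i,None,fx=1.66,fy=1.66,interpolation=cv2.INTER_CUBIC) for i in (b,a)]))
E
```

```text
t: 17.55
position: [0.5539, -0.1607, 0.2648]
eef_rot: [-90.3, -0.1, -3.3]
ft_force: [-0.5, -10.4, -3.3]
width: -0.0001
t: 18.35
position: [0.5509, -0.2176, 0.3953]
eef_rot: [-89.9, -0.1, -3.2]
ft_force: [0.3, -0.7, -0.4]
width: 0.0001
t 18.35 pos [ 0.5509 -0.2176  0.3953] rot [-89.93  -0.09  -3.18] F [ 0.3 -0.7 -0.4] w 0.0001
wrist 0.62 [ 0.5865 -0.0869  0.0837] 0.081 -72.1
scene 0.95 [0.6379 0.0137 0.0804] 0.08 16.9
scene 0.92 [ 0.5873 -0.0885  0.0837] 0.083 -71.9
scene 0.78 [0.5341 0.0697 0.0783] 0.084 109.1
scene 0.67 [ 0.4827 -0.035   0.0823] 0.083 -162.1
top 0.7 [ 0.5874 -0.0869  0.0821] 0.082 -71.5
top 0.61 [ 0.4818 -0.0367  0.0774] 0.084 -161.2
top 0.57 [0.5324 0.0659 0.0775] 0.081 111.1
top 0.56 [0.6387 0.017  0.0809] 0.082 18.9
median 18.501545979501145 mean 18.587550794029827
wrist tab_top [(0.73, [0.552, -0.142, 0.1184])]
wrist nose [(0.56, [0.5529, -0.1177, 0.0349])]
wrist jar [(0.76, [0.6642, -0.181, 0.0021])]
scene tab_top [(0.9, [0.5557, -0.1413, 0.1206])]
scene nose [(0.66, [0.5522, -0.1195, 0.0344])]
scene concretion [(0.9, [0.5599, -0.0044, 0.0451]), (0.74, [0.5143, -0.2664, -0.0013])]
scene jar [(0.69, [0.6638, -0.1764, 0.0023])]
scene scalpel [(0.75, [0.5593, 0.2083, -0.0007])]
scene handpiece [(0.96, [0.7496, 0.0421, -0.0021]), (0.5, [0.4837, -0.0369, 0.0815])]
```

View pics/cmp10.png

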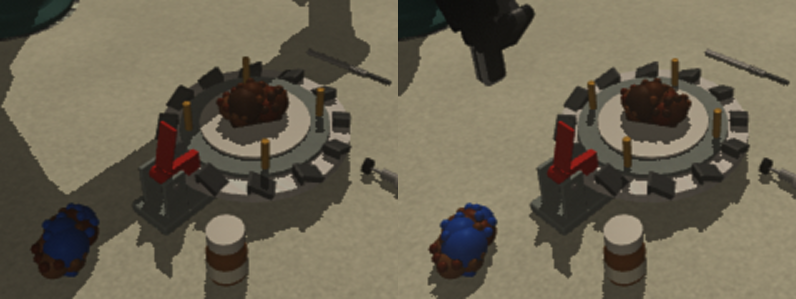

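View pics/wrist10.png

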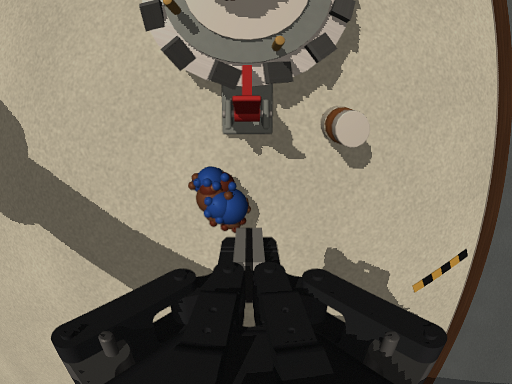

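The before/after picture shows the pawl in its starting (down) pose and the pegs turned one notch. The concretion is on the pad, and the jar, scalpel and handpiece have not moved. I'm handing in.

```bash
python3 -c "
from plant import robot
robot.sign_off()"
```

```text
the job is handed in; nothing more can be done
```

The turntable is one notch back and the pawl is down in its new notch. I handed the job in at about 19 s, with the arm clear of everything.

With the shut fingers I pushed the tab outward until the pawl stood at roughly 0.7–0.85 rad. I then pushed one peg clockwise and pushed the tab back in until it met a firm stop, at about 10 N.

**Last checks:**
- **Turntable:** the pegs turned about 29.5° (about 48.1° to 18.6°). Individual peg readings scatter by 1–2°.
- **Pawl:** the nose is at z of about 35 mm, and the tab top is at y of about -0.142 m and z of about 0.118–0.121 m. These match the starting "down" pose to within measurement error.
- **Concretion:** it is upright on the pad, within about 6 mm of the axis.
- **Other things:** the jar, scalpel and handpiece read the same positions as at the start, within a few mm.

No check failed. The pawl's raised angle varied between estimates (0.68 to 0.87 rad), but all were above the 0.5 rad needed.

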